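# Make up the seasoning kit and the baking kit

## Task

Make up two kits from the jars and bottles on the worktop: the yellow-capped and the white-capped spice jars go into the wooden tray, and the white bottle with the blue cap and the brown dropper bottle go into the green tray. Put one thing in each compartment, standing upright on its floor. Leave the green-capped jar standing where it is.

Things in the scene. Friction and masses are not known exactly. Their poses are not given: they have to be found in the camera images.
- yellow_jar: Round glass spice jar with a yellow cap and a dark label, 42 mm in diameter, 96 mm tall (cap from 75 mm up, as wide as the body); about 0.11 kg. Origin: centre of its underside; z axis up along its axis. Starts upright.
- white_jar: Round glass spice jar with a white cap and a green label, 41 mm in diameter, 99 mm tall (cap from 79 mm up, as wide as the body); about 0.11 kg. Origin: centre of its underside; z axis up along its axis. Starts upright. Above and behind the back row is a wall shelf: front edge at x = 0.61, underside at z = 0.46 m.
- blue_bottle: Squat round white bottle with a blue ribbed cap, 47 mm in diameter, 84 mm tall; its cap, from 66 mm up, is as wide as its body; about 0.075 kg. Origin: centre of its underside; z axis up along its axis. Starts upright. A microwave, 360 mm tall, bounds the work on the right: front at x = 0.50, left side at y = -0.14 m.
- dropper_bottle: Small brown glass dropper bottle with a label and a black rubber dropper top: body 34 mm in diameter up to 62 mm height, tapering to the 24 mm collar at 77 mm, then the narrow dropper (13 mm) up to 102 mm; about 0.07 kg. Grip it by the body. Origin: centre of its underside; z axis up along its axis. Starts upright. A wall bounds the work on the left at y = 0.29 m.
- green_jar: Round glass spice jar with a green cap, 46 mm in diameter, 106 mm tall. It belongs to neither kit and stays where it is. Origin: centre of its underside; z axis up along its axis. Of the five jars and bottles four stand in a row behind the trays, 75 mm apart, the fifth alone to the right: the fingers have room in front of and behind each, hardly beside it.
- wooden_tray: Brown wooden kit tray with a darker rim. 140 mm long (its y axis, roughly across the robot's view), 72 mm wide (its x axis), walls 18 mm high and 4 mm thick, floor 4 mm thick. A 4 mm divider, 17 mm high above the worktop, at the middle splits it into two square compartments of 64 x 64 mm, centred at y = +34 and y = -34 mm. Fixed to the worktop. Origin: centre of its underside.
- green_tray: Green plastic kit tray. 140 mm long (its y axis, roughly across the robot's view), 72 mm wide (its x axis), walls 18 mm high and 4 mm thick, floor 4 mm thick. A 4 mm divider, 17 mm high above the worktop, at the middle splits it into two square compartments of 64 x 64 mm, centred at y = +34 and y = -34 mm. Fixed to the worktop. Origin: centre of its underside.
Mind the look-alikes: they are no part of the job. What is shaped like the blue_bottle but purple is not meant.

How it is judged (in metres and radians):
At the end, for the whole second after the job is handed in: Yellow-capped and white-capped jars in the wooden tray, blue-capped bottle and dropper bottle in the green one, each in a compartment (within 20 mm of its centre each way), on its floor, upright within 0.15 rad, at rest; green-capped jar upright, moved less than 20 mm (x of yellow_jar in the frame of wooden_tray between -0.02 and 0.02 m and (y of yellow_jar in the frame of wooden_tray between 0.014 and 0.054 m or y of yellow_jar in the frame of wooden_tray between -0.054 and -0.014 m) and z of yellow_jar in the frame of wooden_tray between -0.002 and 0.01 m and angle between each of yellow_jar, white_jar, blue_bottle, dropper_bottle, green_jar's own z axis and vertical below 0.15 rad and linear speed of each of yellow_jar, white_jar, blue_bottle, dropper_bottle below 0.02 m/s and angular speed of each of yellow_jar, white_jar, blue_bottle, dropper_bottle below 0.3 rad/s and x of white_jar in the frame of wooden_tray between -0.02 and 0.02 m and (y of white_jar in the frame of wooden_tray between 0.014 and 0.054 m or y of white_jar in the frame of wooden_tray between -0.054 and -0.014 m) and z of white_jar in the frame of wooden_tray between -0.002 and 0.01 m and x of blue_bottle in the frame of green_tray between -0.02 and 0.02 m and (y of blue_bottle in the frame of green_tray between 0.014 and 0.054 m or y of blue_bottle in the frame of green_tray between -0.054 and -0.014 m) and z of blue_bottle in the frame of green_tray between -0.002 and 0.01 m and x of dropper_bottle in the frame of green_tray between -0.02 and 0.02 m and (y of dropper_bottle in the frame of green_tray between 0.014 and 0.054 m or y of dropper_bottle in the frame of green_tray between -0.054 and -0.014 m) and z of dropper_bottle in the frame of green_tray between -0.002 and 0.01 m and distance of green_jar from where it was at the start of the episode below 0.02 m); the robot touches nothing.
It fails at once if the green-capped jar is pushed away or knocked over (distance of green_jar from where it was at the start of the episode above 0.02 m or angle between green_jar's own z axis and vertical above 0.5 rad).
It fails at once if a thing of the kits is knocked over (angle between any of yellow_jar, white_jar, blue_bottle, dropper_bottle's own z axis and vertical above 1 rad).
It also fails if it takes over 112 s, if anything falls off the work surface, if the arm or the gripper's body presses on something with over 40 N, if the wrist force passes 120 N, or if a joint passes its speed limit or range.

## Robot

A 7-joint arm with a two-finger parallel gripper is mounted at the origin on a cart in front of the work surface, level with it; the furniture and walls round the work are solid. World frame = base frame: x ahead of the robot, y to its left, z up, the work surface at z = 0. Lengths are in mm, angles in degrees, forces in N, time in s.
With the tool pointing down it reaches from about 400 to 850 mm from the base axis. Payload 6.9 kg.
Tool frame: the origin (TCP) lies midway between the tips of the shut fingers; the grasp point (between the pads) lies 19 mm behind it (grip_depth is the distance from the TCP to the grasp point, in mm); z points along the fingers, y is the line along which they close (so a half turn about z gives the same grasp; the last joint's range is limited). The gripper opens to 85 mm and grips with 20 to 120 N. Pads are 22 mm wide; open, the fingers measure 114 mm over their backs; the gripper's body (76 mm by 85 mm) begins 54 mm behind the grasp point. The pads swing forward as they close: fully open they stand 13 mm farther back than shut.
Start: joints at [77.378, 29.078, -13.613, 85.955, 7.202, 65.827, -8.869], TCP at [200.012, -592.119, 194.775] pointing down, gripper open.
Joint ranges: [-176.47, 176.47], [-13.61, 117.27], [-81.72, 77.17], [0.22, 143.17], [-87.28, 267.28], [10, 112.55], [-165.47, 165.47]. Speed limits (degrees/s): [136.94, 136.94, 180, 180, 180, 180, 180].

## Interface

Orientations are given as [roll, pitch, yaw] about the fixed x, y, z axes, in that order (R = Rz(yaw) Ry(pitch) Rx(roll)).
In Python, from station import state, capture, camera_params, finish_job, grip_depth gives the robot as it stands. The module is installed in compiled form; this text tells all that it offers.
- The arm moves only by the tool servo_tool, never from a script. Its argument "moves" is a list of rows, each an object of numbers: "tx", "ty", "tz": the shift along the tool's x, y, z in m; "ax", "ay", "az": the turn, a rotation vector about the tool's x, y, z in degrees; "claw": the closure, from 0 (fully open) to 1 (shut). In form: [{"tx": .., "ty": .., "tz": .., "ax": .., "ay": .., "az": .., "claw": ..}, ...]. A call has 1 to 20 rows; each row is the pose to reach, as a shift and turn from the pose commanded when the call began, along the tool's axes at that moment; what a row does not reach only later rows make up. A row lasts 1/10 s, in which the tool goes at most 50 mm and 8.59 degrees, less where a joint would pass 70% of its speed; a pose out of reach is approached as far as the arm can. A call with a gripper value outside its range is refused whole. The fingers move at their own pace and stop on an object; "squeeze" is the grip in N (left out, the last holds). Time passes only in rows, so rows that repeat a pose let the fingers close. It gives the time, the measured TCP pose, the force, the opening and the grip force at its end, in the units of the state.
- state(): the state, without advancing time (a new reading comes with each control period).
- capture(name): name is "scene" or "top"; returns the picture (400x640x3 uint8, red, green, blue); there is no depth.
- camera_params(name): a dict with "fx", "fy", "cx", "cy" (pixels), "distortion" ([k1, k2, p1, p2, k3] as OpenCV has them; the pictures are not rectified), "view" (4x4, takes a point from world to camera coordinates). Camera axes: x right, y up, looking along -z (the intrinsics and any distortion apply to the point x, -y, -z); pixel columns grow to the right and rows downward; lengths in mm; the calibration is good to about 2 mm. A picture is of the moment at which its call begins. camera_params takes no time and is no camera call.
- finish_job(): hands the job in; it is judged then, once.
The state is a dict: "time_s": time; "joint_pos": joint angles; "qvel": joint speeds; "effort": joint torques, N m; "eef_pos": TCP position; "orientation": TCP orientation; "ft_force": force on the tool from outside, world axes, zero at the start; "moment": the same for the moment, N m; "grip_width": opening from 0.0 (shut) to 1.0 (fully open); "grasp_force": force on a finger pad.
Only numpy, scipy, OpenCV 4.12 (cv2) and the standard library are available. Lean on these libraries where they do the work, as an engineer would, in place of code of your own. Each camera call takes 0.05 s, during which the arm holds its last target. There are 200 camera calls.

## Working session

There is one attempt and no reset: what is moved stays moved. The work goes in short steps, Python scripts to look and compute and a tool call to move; the robot and the scene stay as the last step left them, time stands still between calls to the robot, and variables do not carry over. Pictures are saved under pics/ and viewed, at most 14 in all, crops included, and the job is handed in when it is done.

Besides the shell and the picture viewer there is one more tool, called after "Request:" as name(argument=value, ...) on one line, values as JSON. servo_tool: Moves the arm, as the interface text tells. Its arguments: {"type":"object","properties":{"moves":{"type":"array"},"squeeze":{"type":"number"}},"required":["moves"]}

```bash
mkdir -p pics
python3 - <<'E'
from station import *
import cv2,numpy as np
print(state(),grip_depth if not callable(grip_depth) else grip_depth())
for n in("scene","top"):
    p=camera_params(n);print(n,p)
    im=capture(n);cv2.imwrite(f"pics/{n}0.png",im[:,:,::-1])
E
```

```text
{'time_s': 0.0, 'joint_pos': array([ 77.37896133,  29.12653561, -13.61102676,  86.00894781,
         7.20232354,  65.82759887,  -8.870652  ]), 'qvel': array([0.07781632, 0.06094345, 0.00883874, 0.02263803, 0.05927744,
       0.00022546, 0.0890559 ]), 'effort': array([ 4.14766064e-04, -6.20602727e+01, -2.18642883e+00, -2.49660051e+01,
        1.26547721e-02,  1.17463135e-02, -3.43018303e-05]), 'eef_pos': array([ 199.78513066, -591.6005419 ,  193.91862072]), 'orientation': array([-1.79895915e+02,  1.26807318e-03,  1.86672383e+01]), 'ft_force': array([ 0.05084177, -1.06430316,  0.11171327]), 'moment': array([-0.01184398, -0.0339997 ,  0.02935201]), 'grasp_force': 0.0, 'grip_width': 1.000354334342542} 18.700000000000003
scene {'fx': 425.4493514150341, 'fy': 425.4493514150341, 'cx': 322.81807052398705, 'cy': 205.78273790251237, 'distortion': array([0.03220282, 0.        , 0.        , 0.        , 0.        ]), 'view': array([[-7.97817535e-01, -6.02878598e-01, -4.95749445e-03,
         2.86420142e+02],
       [ 5.32127709e-01, -7.08007441e-01,  4.64290389e-01,
        -4.03816948e+02],
       [-2.83420682e-01,  3.67780993e-01,  8.85669158e-01,
        -1.07263572e+03],
       [ 0.00000000e+00,  0.00000000e+00,  0.00000000e+00,
         1.00000000e+00]])}
top {'fx': 504.73367980901213, 'fy': 504.73367980901213, 'cx': 318.2488927561185, 'cy': 201.21002604737242, 'distortion': array([0.02352105, 0.        , 0.        , 0.        , 0.        ]), 'view': array([[ 2.74076961e-03, -9.99987772e-01, -4.11642930e-03,
        -1.72192443e+02],
       [ 9.92812520e-01,  2.22852882e-03,  1.19659244e-01,
        -4.83238693e+02],
       [-1.19648607e-01, -4.41480097e-03,  9.92806487e-01,
        -1.57207138e+03],
       [ 0.00000000e+00,  0.00000000e+00,  0.00000000e+00,
         1.00000000e+00]])}
```

View pics/scene0.png

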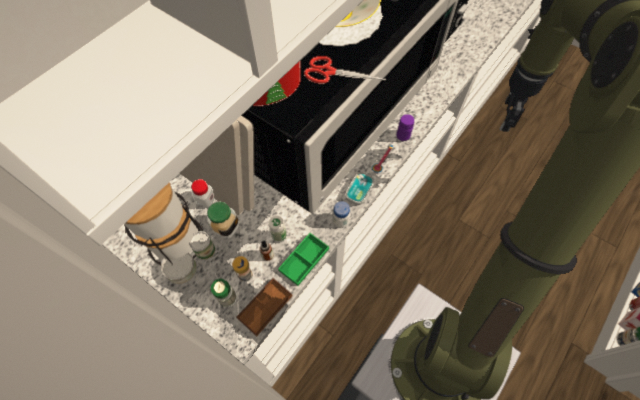

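View pics/top0.png

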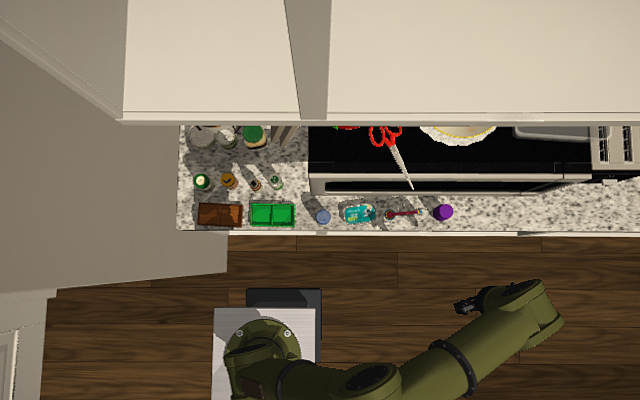

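Top view, left to right. The back row is the green-capped jar (203,181), a yellow cap (228,180), the dropper bottle (255,184) and a white/green jar (275,182). In front are the wooden tray (220,214), the green tray (272,214) and the blue cap (323,216). The purple bottle (445,212) is the look-alike. I'll enlarge both views to confirm.

Run:
```python
import cv2,numpy as np
a=cv2.imread("pics/scene0.png")[165:345,160:380];b=cv2.imread("pics/top0.png")[120:235,175:345]
cv2.imwrite("pics/c1.png",cv2.resize(a,None,fx=3.3,fy=3.3,interpolation=cv2.INTER_CUBIC));cv2.imwrite("pics/c2.png",cv2.resize(b,None,fx=4.7,fy=4.7,interpolation=cv2.INTER_CUBIC))
```

```text
(no output)
```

View pics/c1.png

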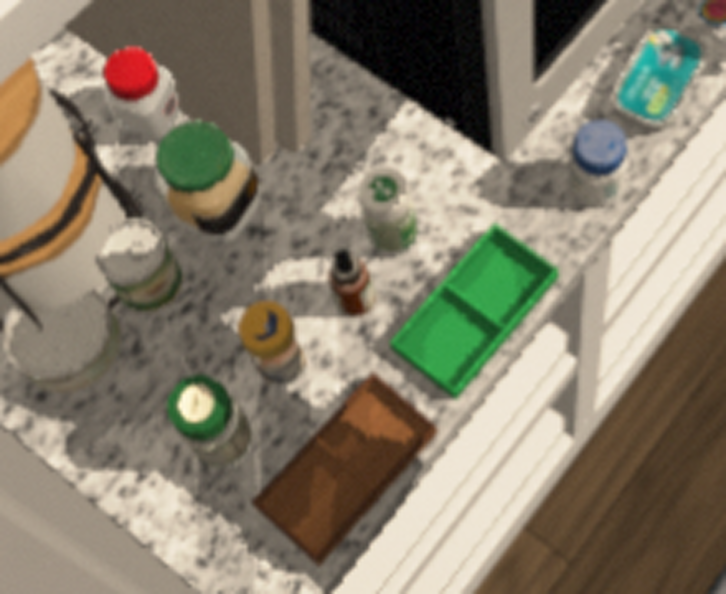

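View pics/c2.png

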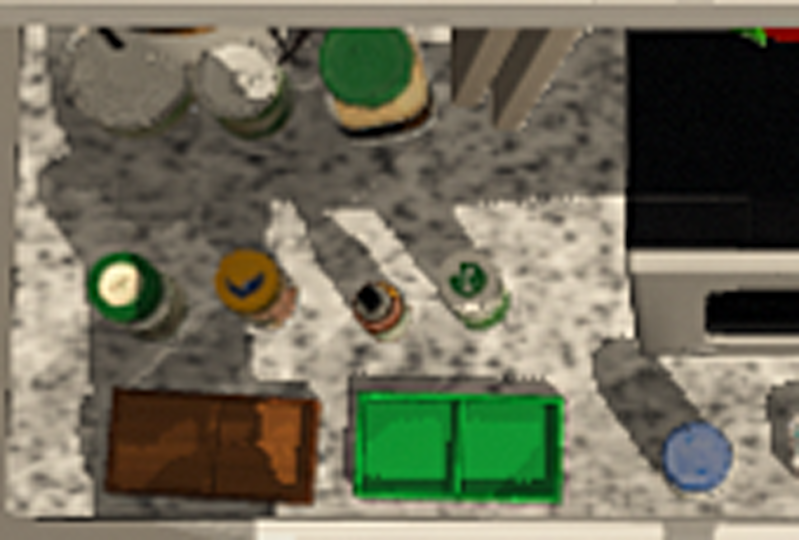

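The crops settle it:

| Thing | Top pixel | Scene pixel |
|---|---|---|
| Yellow cap | (228,180) | (241,264) |
| Dropper bottle | (254,184) | (264,247) |
| White cap with green label | (275,180) | (276,223) |
| Blue cap | (323,217) | (341,210) |
| Green jar, stays put | (202,181) | (221,288) |

The white jar is the one in the row of four. The grey-lidded jar at top (227,135) is clutter, and the purple bottle is not meant.

Next I'll turn masks into positions.

```bash
cat > h.py <<'E'
import cv2,numpy as np
from station import *
def ray(n,uv):
    p=camera_params(n);K=np.array([[p['fx'],0,p['cx']],[0,p['fy'],p['cy']],[0,0,1]])
    q=cv2.undistortPoints(np.array([[uv]],float),K,p['distortion'])[0,0]
    V=p['view'];R=V[:3,:3];return -R.T@V[:3,3],R.T@np.array([q[0],-q[1],-1])
def plane(n,uv,z):
    c,d=ray(n,uv);return (c+d*(z-c[2])/d[2])[:2]
def tri(a,b):
    c1,d1=ray("top",a);c2,d2=ray("scene",b)
    s=np.linalg.lstsq(np.c_[d1,-d2],c2-c1,rcond=None)[0]
    P,Q=c1+d1*s[0],c2+d2*s[1];return (P+Q)/2,np.linalg.norm(P-Q)
E
python3 - <<'E'
from h import *
T=cv2.imread("pics/top0.png");S=cv2.imread("pics/scene0.png")
def blob(im,box,f):
    x0,y0,x1,y1=box;h=cv2.cvtColor(im[y0:y1,x0:x1],cv2.COLOR_BGR2HSV).astype(int)
    m=f(h[...,0],h[...,1],h[...,2]).astype(np.uint8)
    n,l,st,c=cv2.connectedComponentsWithStats(m);i=1+np.argmax(st[1:,4])
    mm=(l==i).astype(np.uint8);ct=max(cv2.findContours(mm,cv2.RETR_EXTERNAL,cv2.CHAIN_APPROX_NONE)[0],key=cv2.contourArea)
    (cx,cy),r=cv2.minEnclosingCircle(ct)
    return np.array([cx+x0,cy+y0]),r,ct[:,0]+[x0,y0],c[i]+[x0,y0]
yl=lambda h,s,v:(abs(h-20)<8)&(s>150)&(v>70)
bl=lambda h,s,v:(abs(h-112)<14)&(s>70)
gr=lambda h,s,v:(abs(h-65)<14)&(s>110)
br=lambda h,s,v:((h<16)&(s>110))&(v<200)
for nm,f,bt,bs,z in[("yellow",yl,(218,170,240,196),(228,250,255,280),96),("blue",bl,(310,205,336,228),(328,195,356,225),84),("green",gr,(192,172,212,192),(208,275,234,302),106)]:
    a=blob(T,bt,f);b=blob(S,bs,f)
    print(nm,a[0],a[1],a[3],b[0],b[1],b[3],"top@z",plane("top",a[0],z),"scene@z",plane("scene",b[0],z),tri(a[0],b[0]))
# hand: white, dropper tip
for nm,a,b,z in[("white",(175+471/4.7,120+283/4.7),(160+383/3.3,165+192/3.3),99),("drop",(175+372/4.7,120+298/4.7),(160+344/3.3,165+258/3.3),102)]:
    print(nm,plane("top",a,z),plane("scene",b,z),tri(a,b))
for nm,f,bt,bs in[("green_tray",gr,(246,198,300,232),(270,228,335,290)),("wood",br,(192,198,247,232),(232,275,296,340))]:
    for n,im,bx in(("top",T,bt),("scene",S,bs)):
        a=blob(im,bx,f);P=np.array([plane(n,u,18) for u in a[2]])
        print(nm,n,cv2.minAreaRect(P.astype(np.float32)))
E
```

```text
yellow [227.19230747 179.59615421] 6.9924092292785645 [227.31538462 179.26153846] [240.5 264.5] 7.905794143676758 [240.14545455 264.81212121] top@z [541.38362112 106.8596331 ] scene@z [539.76310873 112.18095329] (array([544.14350808, 109.71351204,  82.89615493]), np.float64(1.4259287606464939))
blue [322.39130402 216.73913002] 7.2265214920043945 [321.75925926 216.7962963 ] [341. 211.] 7.071167945861816 [341.         214.22727273] top@z [ 429.32683647 -183.99614963] scene@z [ 426.66933897 -174.10185835] (array([ 431.94828151, -183.79871668,   62.13236668]), np.float64(1.4412942568450253))
green [200.93902397 180.64634132] 7.5406904220581055 [201.56862745 181.17647059] [219.72580624 288.2096777 ] 9.297504425048828 [220.765625  289.5859375] top@z [536.32611143 184.40326661] scene@z [535.27896299 190.72003189] (array([539.81393888, 188.74657961,  91.13736383]), np.float64(2.584248944258644))
white [539.33201405 -40.00071841] [541.16686783 -32.29402375] (array([543.84773845, -37.45295585,  85.69558105]), np.float64(5.318162735359563))
drop [528.88255992  23.59633298] [527.41026605  31.87006261] (array([533.01408466,  26.79298514,  83.52920085]), np.float64(2.841952562653816))
green_tray top ((441.8369445800781, -24.350425720214844), (141.1422576904297, 72.89891815185547), 87.82386779785156)
green_tray scene ((442.0964660644531, -20.43144989013672), (139.87222290039062, 74.44791412353516), 88.87662506103516)
wood top ((442.1671142578125, 141.7436065673828), (141.7491455078125, 71.17279052734375), 86.83599853515625)
wood scene ((441.70294189453125, 146.27560424804688), (137.22906494140625, 74.18536376953125), 87.20699310302734)
```

Positions agree with the row spacing and the tray sizes to a few mm. I'll start with the blue bottle: approach in front of the microwave and turn the closing line along x.

Request:
servo_tool(moves=[{"tx": 0.01,"ty": -0.009,"tz": 0,"az": -2,"claw": 0},{"tx": 0.028,"ty": -0.026,"tz": 0,"az": -6,"claw": 0},{"tx": 0.05,"ty": -0.046,"tz": 0,"az": -10,"claw": 0},{"tx": 0.075,"ty": -0.068,"tz": 0,"az": -15,"claw": 0},{"tx": 0.1,"ty": -0.091,"tz": 0,"az": -20,"claw": 0},{"tx": 0.125,"ty": -0.114,"tz": 0,"az": -26,"claw": 0},{"tx": 0.15,"ty": -0.137,"tz": 0,"az": -31,"claw": 0},{"tx": 0.175,"ty": -0.16,"tz": 0,"az": -36,"claw": 0},{"tx": 0.2,"ty": -0.182,"tz": 0,"az": -41,"claw": 0},{"tx": 0.225,"ty": -0.205,"tz": 0,"az": -46,"claw": 0},{"tx": 0.25,"ty": -0.228,"tz": 0,"az": -51,"claw": 0},{"tx": 0.275,"ty": -0.251,"tz": 0,"az": -56,"claw": 0},{"tx": 0.3,"ty": -0.274,"tz": 0,"az": -61,"claw": 0},{"tx": 0.32,"ty": -0.292,"tz": 0,"az": -65,"claw": 0},{"tx": 0.335,"ty": -0.306,"tz": 0,"az": -68,"claw": 0},{"tx": 0.345,"ty": -0.315,"tz": 0,"az": -70,"claw": 0},{"tx": 0.348,"ty": -0.317,"tz": 0,"az": -71.3,"claw": 0},{"tx": 0.348,"ty": -0.317,"tz": 0,"az": -71.3,"claw": 0},{"tx": 0.348,"ty": -0.317,"tz": 0,"az": -71.3,"claw": 0}], squeeze=40)

```text
validation failed for argument at $.mo...
```

Request:
servo_tool(moves=[{"tx": 0.025,"ty": -0.023,"tz": 0.0,"ax": 0.0,"ay": 0.0,"az": -5.0,"claw": 0.0}], squeeze=40)

```text
time_s: 0.2
eef_pos: [212.9, -565.0, 193.5]
orientation: [-180.0, 0.1, 23.3]
ft_force: [0.2, -0.4, -0.3]
grip_width: 1.001
grasp_force: 0.0
```

Request:
servo_tool(moves=[{"tx": 0.03,"ty": -0.023,"tz": 0.0,"ax": 0.0,"ay": 0.0,"az": -6.0,"claw": 0.0},{"tx": 0.06,"ty": -0.046,"tz": 0.0,"ax": 0.0,"ay": 0.0,"az": -12.0,"claw": 0.0},{"tx": 0.09,"ty": -0.069,"tz": 0.0,"ax": 0.0,"ay": 0.0,"az": -18.0,"claw": 0.0},{"tx": 0.12,"ty": -0.092,"tz": 0.0,"ax": 0.0,"ay": 0.0,"az": -24.0,"claw": 0.0},{"tx": 0.15,"ty": -0.115,"tz": 0.0,"ax": 0.0,"ay": 0.0,"az": -30.0,"claw": 0.0},{"tx": 0.18,"ty": -0.137,"tz": 0.0,"ax": 0.0,"ay": 0.0,"az": -36.0,"claw": 0.0},{"tx": 0.21,"ty": -0.16,"tz": 0.0,"ax": 0.0,"ay": 0.0,"az": -42.0,"claw": 0.0},{"tx": 0.24,"ty": -0.183,"tz": 0.0,"ax": 0.0,"ay": 0.0,"az": -48.0,"claw": 0.0},{"tx": 0.27,"ty": -0.206,"tz": 0.0,"ax": 0.0,"ay": 0.0,"az": -54.0,"claw": 0.0},{"tx": 0.3,"ty": -0.229,"tz": 0.0,"ax": 0.0,"ay": 0.0,"az": -60.0,"claw": 0.0},{"tx": 0.325,"ty": -0.248,"tz": 0.0,"ax": 0.0,"ay": 0.0,"az": -63.0,"claw": 0.0},{"tx": 0.34,"ty": -0.26,"tz": 0.0,"ax": 0.0,"ay": 0.0,"az": -65.0,"claw": 0.0},{"tx": 0.347,"ty": -0.265,"tz": 0.0,"ax": 0.0,"ay": 0.0,"az": -66.3,"claw": 0.0},{"tx": 0.347,"ty": -0.265,"tz": 0.0,"ax": 0.0,"ay": 0.0,"az": -66.3,"claw": 0.0},{"tx": 0.347,"ty": -0.265,"tz": 0.0,"ax": 0.0,"ay": 0.0,"az": -66.3,"claw": 0.0}])

```text
time_s: 1.7
eef_pos: [427.2, -181.4, 194.5]
orientation: [-180.0, 0.0, 89.9]
ft_force: [-0.3, -0.3, 0.6]
grip_width: 1.0
grasp_force: 0.0
```

Run:
```python
from h import *
s=state();print(s['joint_pos'].round(1),s['eef_pos'].round(1))
a=capture("scene")[:,:,::-1];b=capture("top")[:,:,::-1]
a=cv2.resize(a[90:290,220:440],(400,364));b=cv2.resize(b[120:235,240:360],(380,364))
cv2.imwrite("pics/a1.png",np.hstack([a,b]))
```

```text
[ 49.4  17.4 -38.9 108.8  12.8  58.2   4.9] [ 427.2 -181.4  194.5]
```

View pics/a1.png

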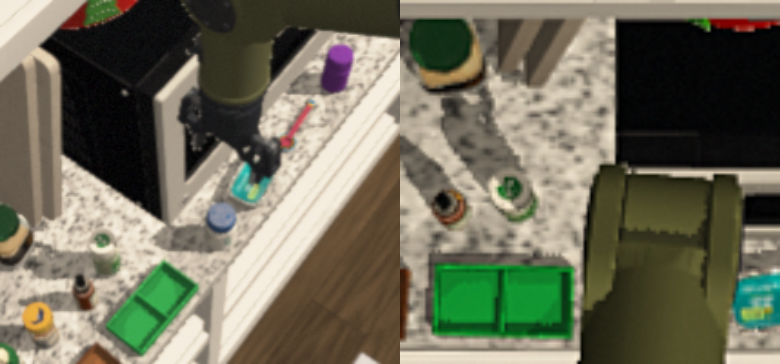

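In the crop the gripper hangs above and in line with the blue bottle, in front of the microwave and clear of it. Now I'll descend and grip.

Request:
servo_tool(moves=[{"tx": 0.0,"ty": 0.0,"tz": 0.03,"ax": 0.0,"ay": 0.0,"az": 0.0,"claw": 0.0},{"tx": 0.0,"ty": 0.0,"tz": 0.06,"ax": 0.0,"ay": 0.0,"az": 0.0,"claw": 0.0},{"tx": 0.0,"ty": 0.0,"tz": 0.08,"ax": 0.0,"ay": 0.0,"az": 0.0,"claw": 0.0},{"tx": 0.0,"ty": 0.0,"tz": 0.1,"ax": 0.0,"ay": 0.0,"az": 0.0,"claw": 0.0},{"tx": 0.0,"ty": 0.0,"tz": 0.12,"ax": 0.0,"ay": 0.0,"az": 0.0,"claw": 0.0},{"tx": 0.0,"ty": 0.0,"tz": 0.14,"ax": 0.0,"ay": 0.0,"az": 0.0,"claw": 0.0},{"tx": 0.0,"ty": 0.0,"tz": 0.155,"ax": 0.0,"ay": 0.0,"az": 0.0,"claw": 0.0},{"tx": 0.0,"ty": 0.0,"tz": 0.163,"ax": 0.0,"ay": 0.0,"az": 0.0,"claw": 0.0},{"tx": 0.0,"ty": 0.0,"tz": 0.163,"ax": 0.0,"ay": 0.0,"az": 0.0,"claw": 0.0}])

```text
time_s: 2.7
eef_pos: [427.0, -180.8, 31.0]
orientation: [-179.9, -0.0, 89.9]
ft_force: [0.5, 0.5, -0.5]
grip_width: 1.001
grasp_force: 0.0
```

Request:
servo_tool(moves=[{"tx": 0.0,"ty": 0.0,"tz": 0.0,"ax": 0.0,"ay": 0.0,"az": 0.0,"claw": 0.15},{"tx": 0.0,"ty": 0.0,"tz": 0.0,"ax": 0.0,"ay": 0.0,"az": 0.0,"claw": 0.25},{"tx": 0.0,"ty": 0.0,"tz": 0.0,"ax": 0.0,"ay": 0.0,"az": 0.0,"claw": 0.35},{"tx": 0.0,"ty": 0.0,"tz": 0.0,"ax": 0.0,"ay": 0.0,"az": 0.0,"claw": 0.42},{"tx": 0.0,"ty": 0.0,"tz": 0.0,"ax": 0.0,"ay": 0.0,"az": 0.0,"claw": 0.5},{"tx": 0.0,"ty": 0.0,"tz": 0.0,"ax": 0.0,"ay": 0.0,"az": 0.0,"claw": 0.6},{"tx": 0.0,"ty": 0.0,"tz": 0.0,"ax": 0.0,"ay": 0.0,"az": 0.0,"claw": 0.7},{"tx": 0.0,"ty": 0.0,"tz": 0.0,"ax": 0.0,"ay": 0.0,"az": 0.0,"claw": 0.7},{"tx": 0.0,"ty": 0.0,"tz": 0.0,"ax": 0.0,"ay": 0.0,"az": 0.0,"claw": 0.7}], squeeze=35)

```text
time_s: 3.6
eef_pos: [428.3, -180.5, 32.4]
orientation: [179.9, 0.0, 90.0]
ft_force: [-0.6, 0.0, 4.5]
grip_width: 0.512
grasp_force: 34.7
```

Request:
servo_tool(moves=[{"tx": 0.0,"ty": 0.0,"tz": -0.005,"ax": 0.0,"ay": 0.0,"az": 0.0,"claw": 0.7},{"tx": 0.0,"ty": 0.0,"tz": -0.015,"ax": 0.0,"ay": 0.0,"az": 0.0,"claw": 0.7},{"tx": 0.0,"ty": 0.0,"tz": -0.03,"ax": 0.0,"ay": 0.0,"az": 0.0,"claw": 0.7},{"tx": 0.0,"ty": 0.0,"tz": -0.045,"ax": 0.0,"ay": 0.0,"az": 0.0,"claw": 0.7},{"tx": 0.0,"ty": 0.0,"tz": -0.06,"ax": 0.0,"ay": 0.0,"az": 0.0,"claw": 0.7},{"tx": 0.0,"ty": 0.0,"tz": -0.06,"ax": 0.0,"ay": 0.0,"az": 0.0,"claw": 0.7}])

```text
time_s: 4.2
eef_pos: [428.9, -180.6, 93.8]
orientation: [179.8, 0.1, 90.0]
ft_force: [-0.1, -0.7, -1.4]
grip_width: 0.515
grasp_force: 35.8
```

Run:
```python
from h import *
s=state();print(s['eef_pos'].round(1),s['grip_width'],s['grasp_force'])
a=capture("scene")[:,:,::-1].copy();cv2.imwrite("pics/s2.png",a)
p=camera_params("scene");V=p['view']
for q in[(427,-181,31+60+19),(427,-181,60),(427,-181,144)]:
    c=V[:3,:3]@np.array(q)+V[:3,3];print(q,p['cx']+p['fx']*c[0]/-c[2],p['cy']-p['fy']*c[1]/-c[2])
cv2.imwrite("pics/a2.png",cv2.resize(a[130:260,270:420],(692,600),interpolation=cv2.INTER_CUBIC))
```

```text
[ 428.9 -180.6   93.8] 0.5149087810997294 35.781792998313904
(427, -181, 110) 342.69568210349973 204.823072647874
(427, -181, 60) 342.0538122130365 213.04047501174398
(427, -181, 144) 343.1608215559638 198.86822402045348
```

View pics/a2.png

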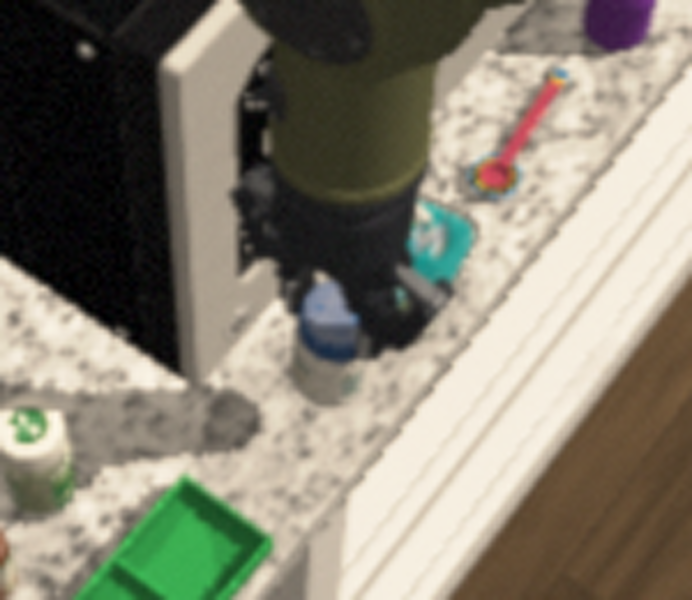

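The bottle hangs upright in the fingers, seen at about crop (328,345), which is 5 mm or less from where the TCP says. Next I'll carry it over the right-hand green compartment.

Request:
servo_tool(moves=[{"tx": 0.01,"ty": 0.001,"tz": 0.0,"ax": 0.0,"ay": 0.0,"az": 0.0,"claw": 0.7},{"tx": 0.025,"ty": 0.003,"tz": 0.0,"ax": 0.0,"ay": 0.0,"az": 0.0,"claw": 0.7},{"tx": 0.045,"ty": 0.005,"tz": 0.0,"ax": 0.0,"ay": 0.0,"az": 0.0,"claw": 0.7},{"tx": 0.065,"ty": 0.007,"tz": 0.0,"ax": 0.0,"ay": 0.0,"az": 0.0,"claw": 0.7},{"tx": 0.085,"ty": 0.009,"tz": 0.0,"ax": 0.0,"ay": 0.0,"az": 0.0,"claw": 0.7},{"tx": 0.105,"ty": 0.011,"tz": 0.0,"ax": 0.0,"ay": 0.0,"az": 0.0,"claw": 0.7},{"tx": 0.117,"ty": 0.012,"tz": 0.0,"ax": 0.0,"ay": 0.0,"az": 0.0,"claw": 0.7},{"tx": 0.122,"ty": 0.013,"tz": 0.01,"ax": 0.0,"ay": 0.0,"az": 0.0,"claw": 0.7},{"tx": 0.122,"ty": 0.013,"tz": 0.02,"ax": 0.0,"ay": 0.0,"az": 0.0,"claw": 0.7},{"tx": 0.122,"ty": 0.013,"tz": 0.03,"ax": 0.0,"ay": 0.0,"az": 0.0,"claw": 0.7},{"tx": 0.122,"ty": 0.013,"tz": 0.03,"ax": 0.0,"ay": 0.0,"az": 0.0,"claw": 0.7}])

```text
time_s: 5.35
eef_pos: [439.5, -59.2, 60.0]
orientation: [-179.8, -0.0, 89.9]
ft_force: [-0.5, 0.3, 0.6]
grip_width: 0.517
grasp_force: 35.8
```

Run:
```python
from h import *
a=capture("scene")[:,:,::-1].copy();b=capture("top")[:,:,::-1]
print(state()['eef_pos'])
cv2.imwrite("pics/a3.png",cv2.resize(a[190:300,250:370],(654,600),interpolation=cv2.INTER_CUBIC))
```

```text
[440.42511249 -58.8671014   61.2377214 ]
```

View pics/a3.png

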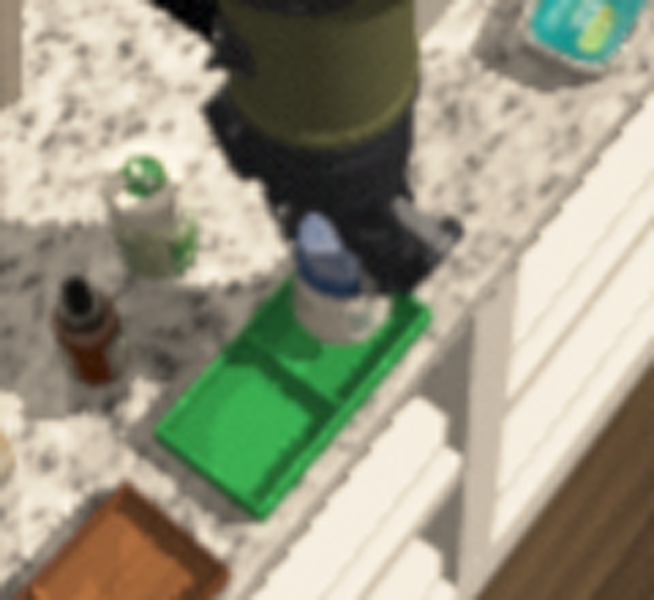

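Run:
```python
from h import *
f=lambda u,v,z:plane("scene",(250+u/5.45,190+v/5.45),z).round(1)
print("bottom",f(343,318,30),"front-bottom edge",f(350,342,30),"L/R body edges near base",f(293,300,33),f(386,308,33))
print("corners",f(158,430,18),f(263,515,18),f(428,312,18),"divider ends",f(238,350,17),f(335,410,17))
```

```text
bottom [435.3 -55.4] front-bottom edge [424.4 -47.2] L/R body edges near base [461.1 -46.9] [420.3 -72.1]
corners [476.2  45.3] [406.1  47.9] [405.3 -88.2] divider ends [471.2 -12.8] [411.4 -17.2]
```

The bottle's base sits at about (438,-56) against a compartment centre of (441,-55), so it fits. I'll lower it 26 mm, release and rise.

Request:
servo_tool(moves=[{"tx": 0.0,"ty": 0.002,"tz": 0.008,"ax": 0.0,"ay": 0.0,"az": 0.0,"claw": 0.7},{"tx": 0.0,"ty": 0.002,"tz": 0.016,"ax": 0.0,"ay": 0.0,"az": 0.0,"claw": 0.7},{"tx": 0.0,"ty": 0.002,"tz": 0.022,"ax": 0.0,"ay": 0.0,"az": 0.0,"claw": 0.7},{"tx": 0.0,"ty": 0.002,"tz": 0.026,"ax": 0.0,"ay": 0.0,"az": 0.0,"claw": 0.7},{"tx": 0.0,"ty": 0.002,"tz": 0.026,"ax": 0.0,"ay": 0.0,"az": 0.0,"claw": 0.7},{"tx": 0.0,"ty": 0.002,"tz": 0.026,"ax": 0.0,"ay": 0.0,"az": 0.0,"claw": 0.7}])

```text
time_s: 6.05
eef_pos: [442.7, -58.3, 35.6]
orientation: [-180.0, -0.0, 90.0]
ft_force: [-0.9, 0.0, -0.7]
grip_width: 0.516
grasp_force: 36.3
```

Request:
servo_tool(moves=[{"tx": 0.0,"ty": 0.0,"tz": 0.0,"ax": 0.0,"ay": 0.0,"az": 0.0,"claw": 0.4},{"tx": 0.0,"ty": 0.0,"tz": 0.0,"ax": 0.0,"ay": 0.0,"az": 0.0,"claw": 0.3},{"tx": 0.0,"ty": 0.0,"tz": 0.0,"ax": 0.0,"ay": 0.0,"az": 0.0,"claw": 0.1},{"tx": 0.0,"ty": 0.0,"tz": 0.0,"ax": 0.0,"ay": 0.0,"az": 0.0,"claw": 0.0},{"tx": 0.0,"ty": 0.0,"tz": 0.0,"ax": 0.0,"ay": 0.0,"az": 0.0,"claw": 0.0},{"tx": 0.0,"ty": 0.0,"tz": 0.0,"ax": 0.0,"ay": 0.0,"az": 0.0,"claw": 0.0},{"tx": 0.0,"ty": 0.0,"tz": -0.015,"ax": 0.0,"ay": 0.0,"az": 0.0,"claw": 0.0},{"tx": 0.0,"ty": 0.0,"tz": -0.04,"ax": 0.0,"ay": 0.0,"az": 0.0,"claw": 0.0},{"tx": 0.0,"ty": 0.0,"tz": -0.07,"ax": 0.0,"ay": 0.0,"az": 0.0,"claw": 0.0},{"tx": 0.0,"ty": 0.0,"tz": -0.1,"ax": 0.0,"ay": 0.0,"az": 0.0,"claw": 0.0},{"tx": 0.0,"ty": 0.0,"tz": -0.13,"ax": 0.0,"ay": 0.0,"az": 0.0,"claw": 0.0},{"tx": 0.0,"ty": 0.0,"tz": -0.15,"ax": 0.0,"ay": 0.0,"az": 0.0,"claw": 0.0},{"tx": 0.0,"ty": 0.0,"tz": -0.15,"ax": 0.0,"ay": 0.0,"az": 0.0,"claw": 0.0}])

```text
time_s: 7.35
eef_pos: [444.4, -58.3, 188.2]
orientation: [179.7, 0.1, 89.9]
ft_force: [0.4, 0.2, -0.8]
grip_width: 0.999
grasp_force: 0.0
```

Run:
```python
from h import *
f=lambda u,v,z:plane("scene",(250+u/5.45,190+v/5.45),z).round(1)
print("drop base",f(95,368,0),"tip",f(75,290,102),"collar",f(83,320,75),"white top",f(143,178,99),"base",f(160,256,0))
g=lambda u,v,z:plane("top",(175+u/4.7,120+v/4.7),z).round(1)
print("drop tip",g(372,297,102),"body bottom",g(389,318,5),"white top",g(471,283,99),"base",g(490,308,2))
a=capture("scene")[:,:,::-1]; b=capture("top")[:,:,::-1]
cv2.imwrite("pics/a4.png",np.hstack([cv2.resize(a[190:300,230:340],(400,400),interpolation=cv2.INTER_CUBIC),cv2.resize(b[165:225,220:280],(400,400),interpolation=cv2.INTER_CUBIC)]))
```

```text
drop base [529.6  35.2] tip [528.4  32.7] collar [524.9  35.9] white top [541.8 -33.8] base [543.2 -33.9]
drop tip [529.5  23.6] body bottom [530.2  24.6] white top [539.3 -40. ] base [537.7 -44.5]
```

View pics/a4.png

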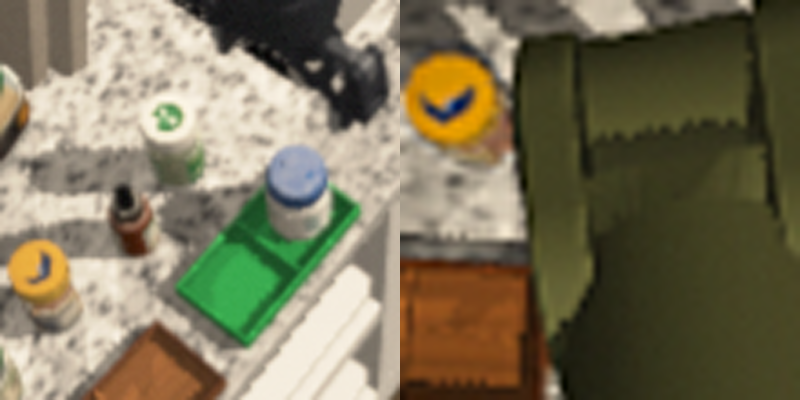

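The blue bottle stands upright in the right green compartment, around crop (298,190). Next is the dropper at about (529,29).

Request:
servo_tool(moves=[{"tx": 0.02,"ty": 0.02,"tz": 0.0,"ax": 0.0,"ay": 0.0,"az": 0.0,"claw": 0.0},{"tx": 0.045,"ty": 0.045,"tz": 0.0,"ax": 0.0,"ay": 0.0,"az": 0.0,"claw": 0.0},{"tx": 0.07,"ty": 0.069,"tz": 0.0,"ax": 0.0,"ay": 0.0,"az": 0.0,"claw": 0.0},{"tx": 0.082,"ty": 0.081,"tz": 0.0,"ax": 0.0,"ay": 0.0,"az": 0.0,"claw": 0.0},{"tx": 0.087,"ty": 0.086,"tz": 0.01,"ax": 0.0,"ay": 0.0,"az": 0.0,"claw": 0.0},{"tx": 0.087,"ty": 0.086,"tz": 0.03,"ax": 0.0,"ay": 0.0,"az": 0.0,"claw": 0.0},{"tx": 0.087,"ty": 0.086,"tz": 0.05,"ax": 0.0,"ay": 0.0,"az": 0.0,"claw": 0.0},{"tx": 0.087,"ty": 0.086,"tz": 0.07,"ax": 0.0,"ay": 0.0,"az": 0.0,"claw": 0.0},{"tx": 0.087,"ty": 0.086,"tz": 0.09,"ax": 0.0,"ay": 0.0,"az": 0.0,"claw": 0.0},{"tx": 0.087,"ty": 0.086,"tz": 0.11,"ax": 0.0,"ay": 0.0,"az": 0.0,"claw": 0.0},{"tx": 0.087,"ty": 0.086,"tz": 0.13,"ax": 0.0,"ay": 0.0,"az": 0.0,"claw": 0.0},{"tx": 0.087,"ty": 0.086,"tz": 0.145,"ax": 0.0,"ay": 0.0,"az": 0.0,"claw": 0.0},{"tx": 0.087,"ty": 0.086,"tz": 0.153,"ax": 0.0,"ay": 0.0,"az": 0.0,"claw": 0.0},{"tx": 0.087,"ty": 0.086,"tz": 0.153,"ax": 0.0,"ay": 0.0,"az": 0.0,"claw": 0.0}])

```text
time_s: 8.85
eef_pos: [527.1, 27.9, 31.1]
orientation: [-179.8, 0.0, 90.0]
ft_force: [-0.0, -0.2, -0.2]
grip_width: 0.999
grasp_force: 0.0
```

Request:
servo_tool(moves=[{"tx": 0.0,"ty": 0.0,"tz": 0.0,"ax": 0.0,"ay": 0.0,"az": 0.0,"claw": 0.2},{"tx": 0.0,"ty": 0.0,"tz": 0.0,"ax": 0.0,"ay": 0.0,"az": 0.0,"claw": 0.35},{"tx": 0.0,"ty": 0.0,"tz": 0.0,"ax": 0.0,"ay": 0.0,"az": 0.0,"claw": 0.45},{"tx": 0.0,"ty": 0.0,"tz": 0.0,"ax": 0.0,"ay": 0.0,"az": 0.0,"claw": 0.53},{"tx": 0.0,"ty": 0.0,"tz": 0.0,"ax": 0.0,"ay": 0.0,"az": 0.0,"claw": 0.6},{"tx": 0.0,"ty": 0.0,"tz": 0.0,"ax": 0.0,"ay": 0.0,"az": 0.0,"claw": 0.68},{"tx": 0.0,"ty": 0.0,"tz": 0.0,"ax": 0.0,"ay": 0.0,"az": 0.0,"claw": 0.8},{"tx": 0.0,"ty": 0.0,"tz": 0.0,"ax": 0.0,"ay": 0.0,"az": 0.0,"claw": 0.8},{"tx": 0.0,"ty": 0.0,"tz": 0.0,"ax": 0.0,"ay": 0.0,"az": 0.0,"claw": 0.8}], squeeze=30)

```text
time_s: 9.75
eef_pos: [529.2, 28.7, 33.0]
orientation: [180.0, -0.0, 90.0]
ft_force: [0.5, -0.5, 3.8]
grip_width: 0.254
grasp_force: 29.2
```

Run:
```python
from h import *
a=capture("scene")[:,:,::-1]
cv2.imwrite("pics/a5.png",cv2.resize(a[190:300,210:330],(654,600),interpolation=cv2.INTER_CUBIC))
```

```text
(no output)
```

View pics/a5.png

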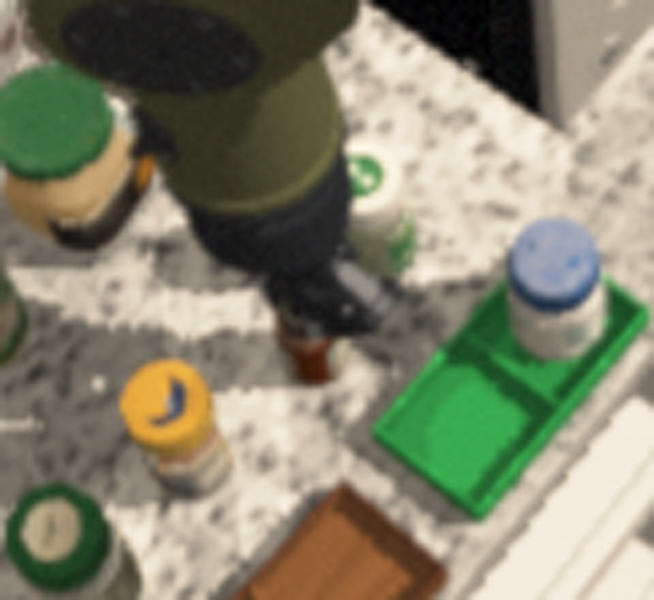

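The dropper is pinched off centre: it shows to the +y side of the fingers, with its base at crop (312,365), and the 22 mm opening confirms it. I'll open, shift +9 mm in y and grip again.

Request:
servo_tool(moves=[{"tx": 0.0,"ty": 0.0,"tz": 0.0,"ax": 0.0,"ay": 0.0,"az": 0.0,"claw": 0.6},{"tx": 0.0,"ty": 0.0,"tz": 0.0,"ax": 0.0,"ay": 0.0,"az": 0.0,"claw": 0.4},{"tx": 0.0,"ty": 0.0,"tz": 0.0,"ax": 0.0,"ay": 0.0,"az": 0.0,"claw": 0.2},{"tx": 0.0,"ty": 0.0,"tz": 0.0,"ax": 0.0,"ay": 0.0,"az": 0.0,"claw": 0.1},{"tx": 0.0,"ty": 0.0,"tz": 0.0,"ax": 0.0,"ay": 0.0,"az": 0.0,"claw": 0.1},{"tx": 0.004,"ty": 0.0,"tz": 0.0,"ax": 0.0,"ay": 0.0,"az": 0.0,"claw": 0.1},{"tx": 0.009,"ty": 0.0,"tz": 0.0,"ax": 0.0,"ay": 0.0,"az": 0.0,"claw": 0.1},{"tx": 0.009,"ty": 0.0,"tz": 0.0,"ax": 0.0,"ay": 0.0,"az": 0.0,"claw": 0.2},{"tx": 0.009,"ty": 0.0,"tz": 0.0,"ax": 0.0,"ay": 0.0,"az": 0.0,"claw": 0.35},{"tx": 0.009,"ty": 0.0,"tz": 0.0,"ax": 0.0,"ay": 0.0,"az": 0.0,"claw": 0.45},{"tx": 0.009,"ty": 0.0,"tz": 0.0,"ax": 0.0,"ay": 0.0,"az": 0.0,"claw": 0.55},{"tx": 0.009,"ty": 0.0,"tz": 0.0,"ax": 0.0,"ay": 0.0,"az": 0.0,"claw": 0.65},{"tx": 0.009,"ty": 0.0,"tz": 0.0,"ax": 0.0,"ay": 0.0,"az": 0.0,"claw": 0.8},{"tx": 0.009,"ty": 0.0,"tz": 0.0,"ax": 0.0,"ay": 0.0,"az": 0.0,"claw": 0.8},{"tx": 0.009,"ty": 0.0,"tz": 0.0,"ax": 0.0,"ay": 0.0,"az": 0.0,"claw": 0.8}])

```text
time_s: 11.3
eef_pos: [529.1, 37.6, 32.9]
orientation: [180.0, -0.0, 90.0]
ft_force: [1.2, 0.2, 1.9]
grip_width: 0.252
grasp_force: 29.3
```

Request:
servo_tool(moves=[{"tx": 0.0,"ty": 0.0,"tz": -0.004,"ax": 0.0,"ay": 0.0,"az": 0.0,"claw": 0.8},{"tx": 0.0,"ty": 0.0,"tz": -0.01,"ax": 0.0,"ay": 0.0,"az": 0.0,"claw": 0.8},{"tx": 0.0,"ty": 0.0,"tz": -0.02,"ax": 0.0,"ay": 0.0,"az": 0.0,"claw": 0.8},{"tx": 0.0,"ty": 0.0,"tz": -0.03,"ax": 0.0,"ay": 0.0,"az": 0.0,"claw": 0.8},{"tx": 0.0,"ty": 0.0,"tz": -0.04,"ax": 0.0,"ay": 0.0,"az": 0.0,"claw": 0.8},{"tx": 0.0,"ty": 0.0,"tz": -0.05,"ax": 0.0,"ay": 0.0,"az": 0.0,"claw": 0.8},{"tx": 0.0,"ty": 0.0,"tz": -0.05,"ax": 0.0,"ay": 0.0,"az": 0.0,"claw": 0.8},{"tx": 0.0,"ty": 0.0,"tz": -0.05,"ax": 0.0,"ay": 0.0,"az": 0.0,"claw": 0.8}])

```text
time_s: 12.1
eef_pos: [529.0, 37.5, 83.1]
orientation: [180.0, 0.0, 90.0]
ft_force: [0.9, -0.1, -1.5]
grip_width: 0.252
grasp_force: 29.3
```

Run:
```python
from h import *
a=capture("scene")[:,:,::-1]
cv2.imwrite("pics/a6.png",cv2.resize(a[190:300,210:330],(654,600),interpolation=cv2.INTER_CUBIC))
p=camera_params("scene");V=p['view']
for z in(50,81,100):
    c=V[:3,:3]@np.array((529,38,z))+V[:3,3];print(z,((p['cx']+p['fx']*c[0]/-c[2])-210)*5.45,((p['cy']-p['fy']*c[1]/-c[2])-190)*5.45)
```

```text
50 298.64522065355845 336.9653273165901
81 290.6949981923228 313.670233458637
100 285.62962370827665 298.82808600843873
```

View pics/a6.png

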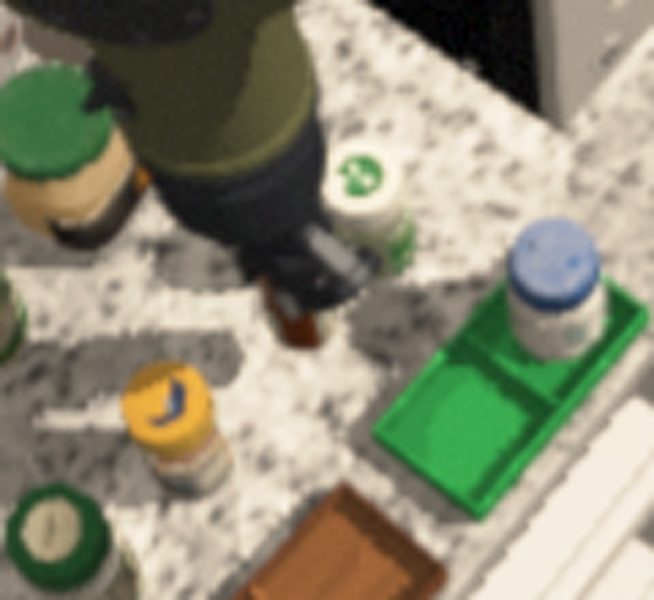

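The dropper is lifted upright. Its base is at crop (302,337) against (299,337) predicted for y=38, so it is really at y≈37 and the scene camera can be trusted. Now into the left green compartment at (442,14).

Request:
servo_tool(moves=[{"tx": -0.003,"ty": -0.01,"tz": 0.0,"ax": 0.0,"ay": 0.0,"az": 0.0,"claw": 0.8},{"tx": -0.007,"ty": -0.025,"tz": 0.0,"ax": 0.0,"ay": 0.0,"az": 0.0,"claw": 0.8},{"tx": -0.012,"ty": -0.045,"tz": 0.0,"ax": 0.0,"ay": 0.0,"az": 0.0,"claw": 0.8},{"tx": -0.018,"ty": -0.065,"tz": 0.0,"ax": 0.0,"ay": 0.0,"az": 0.0,"claw": 0.8},{"tx": -0.022,"ty": -0.08,"tz": 0.0,"ax": 0.0,"ay": 0.0,"az": 0.0,"claw": 0.8},{"tx": -0.024,"ty": -0.087,"tz": 0.0,"ax": 0.0,"ay": 0.0,"az": 0.0,"claw": 0.8},{"tx": -0.024,"ty": -0.087,"tz": 0.01,"ax": 0.0,"ay": 0.0,"az": 0.0,"claw": 0.8},{"tx": -0.024,"ty": -0.087,"tz": 0.02,"ax": 0.0,"ay": 0.0,"az": 0.0,"claw": 0.8},{"tx": -0.024,"ty": -0.087,"tz": 0.03,"ax": 0.0,"ay": 0.0,"az": 0.0,"claw": 0.8},{"tx": -0.024,"ty": -0.087,"tz": 0.038,"ax": 0.0,"ay": 0.0,"az": 0.0,"claw": 0.8},{"tx": -0.024,"ty": -0.087,"tz": 0.043,"ax": 0.0,"ay": 0.0,"az": 0.0,"claw": 0.8},{"tx": -0.024,"ty": -0.087,"tz": 0.046,"ax": 0.0,"ay": 0.0,"az": 0.0,"claw": 0.8},{"tx": -0.024,"ty": -0.087,"tz": 0.046,"ax": 0.0,"ay": 0.0,"az": 0.0,"claw": 0.8},{"tx": -0.024,"ty": -0.087,"tz": 0.046,"ax": 0.0,"ay": 0.0,"az": 0.0,"claw": 0.8}])

```text
time_s: 13.55
eef_pos: [442.1, 13.9, 36.8]
orientation: [180.0, -0.0, 90.0]
ft_force: [0.4, 0.1, 2.6]
grip_width: 0.253
grasp_force: 29.5
```

Run:
```python
from h import *
a=capture("scene")[:,:,::-1]
cv2.imwrite("pics/a7.png",cv2.resize(a[190:300,210:330],(654,600),interpolation=cv2.INTER_CUBIC))
```

```text
(no output)
```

View pics/a7.png

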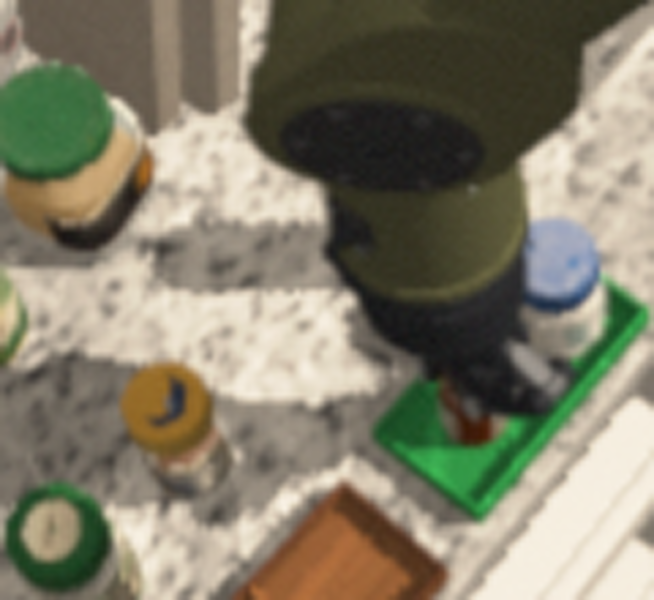

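The dropper stands in the left green compartment, base at crop (475,425). I'll release it and go on to the yellow jar at (540,112.5).

Request:
servo_tool(moves=[{"tx": 0.0,"ty": 0.0,"tz": 0.0,"ax": 0.0,"ay": 0.0,"az": 0.0,"claw": 0.6},{"tx": 0.0,"ty": 0.0,"tz": 0.0,"ax": 0.0,"ay": 0.0,"az": 0.0,"claw": 0.4},{"tx": 0.0,"ty": 0.0,"tz": 0.0,"ax": 0.0,"ay": 0.0,"az": 0.0,"claw": 0.2},{"tx": 0.0,"ty": 0.0,"tz": 0.0,"ax": 0.0,"ay": 0.0,"az": 0.0,"claw": 0.0},{"tx": 0.0,"ty": 0.0,"tz": 0.0,"ax": 0.0,"ay": 0.0,"az": 0.0,"claw": 0.0},{"tx": 0.0,"ty": 0.0,"tz": 0.0,"ax": 0.0,"ay": 0.0,"az": 0.0,"claw": 0.0},{"tx": 0.0,"ty": 0.0,"tz": -0.015,"ax": 0.0,"ay": 0.0,"az": 0.0,"claw": 0.0},{"tx": 0.0,"ty": 0.0,"tz": -0.04,"ax": 0.0,"ay": 0.0,"az": 0.0,"claw": 0.0},{"tx": 0.0,"ty": 0.0,"tz": -0.07,"ax": 0.0,"ay": 0.0,"az": 0.0,"claw": 0.0},{"tx": 0.0,"ty": 0.0,"tz": -0.1,"ax": 0.0,"ay": 0.0,"az": 0.0,"claw": 0.0},{"tx": 0.0,"ty": 0.0,"tz": -0.13,"ax": 0.0,"ay": 0.0,"az": 0.0,"claw": 0.0},{"tx": 0.01,"ty": 0.01,"tz": -0.15,"ax": 0.0,"ay": 0.0,"az": 0.0,"claw": 0.0},{"tx": 0.03,"ty": 0.03,"tz": -0.15,"ax": 0.0,"ay": 0.0,"az": 0.0,"claw": 0.0},{"tx": 0.055,"ty": 0.055,"tz": -0.15,"ax": 0.0,"ay": 0.0,"az": 0.0,"claw": 0.0},{"tx": 0.08,"ty": 0.08,"tz": -0.15,"ax": 0.0,"ay": 0.0,"az": 0.0,"claw": 0.0},{"tx": 0.095,"ty": 0.094,"tz": -0.15,"ax": 0.0,"ay": 0.0,"az": 0.0,"claw": 0.0},{"tx": 0.099,"ty": 0.098,"tz": -0.15,"ax": 0.0,"ay": 0.0,"az": 0.0,"claw": 0.0},{"tx": 0.099,"ty": 0.098,"tz": -0.15,"ax": 0.0,"ay": 0.0,"az": 0.0,"claw": 0.0},{"tx": 0.099,"ty": 0.098,"tz": -0.15,"ax": 0.0,"ay": 0.0,"az": 0.0,"claw": 0.0}])

```text
time_s: 15.5
eef_pos: [539.2, 111.6, 186.6]
orientation: [-179.9, 0.1, 89.9]
ft_force: [0.4, -0.2, 0.5]
grip_width: 1.001
grasp_force: 0.0
```

Run:
```python
from h import *
a=capture("scene")[:,:,::-1]
cv2.imwrite("pics/a8.png",cv2.resize(a[190:310,205:345],(700,600),interpolation=cv2.INTER_CUBIC))
```

```text
(no output)
```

View pics/a8.png

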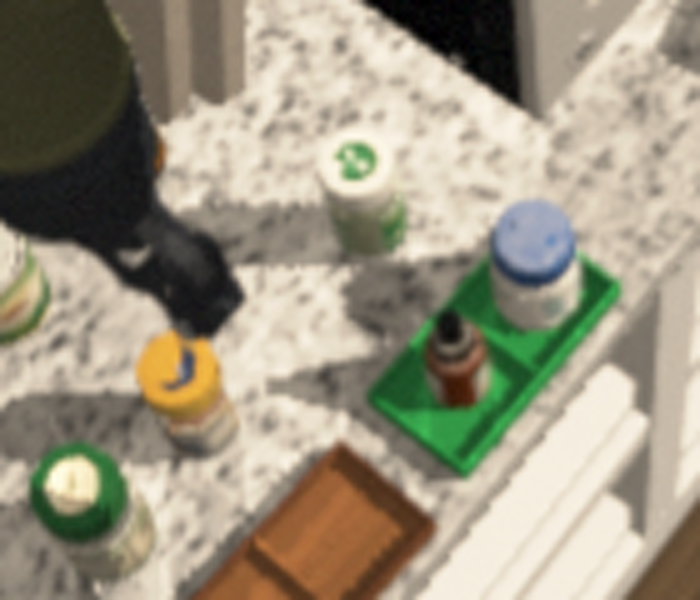

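Both green-tray items stand upright in their compartments. Yellow cap at crop (180,372). Descending to grip it.

Request:
servo_tool(moves=[{"tx": 0.0,"ty": 0.0,"tz": 0.02,"ax": 0.0,"ay": 0.0,"az": 0.0,"claw": 0.0},{"tx": 0.0,"ty": 0.0,"tz": 0.04,"ax": 0.0,"ay": 0.0,"az": 0.0,"claw": 0.0},{"tx": 0.0,"ty": 0.0,"tz": 0.06,"ax": 0.0,"ay": 0.0,"az": 0.0,"claw": 0.0},{"tx": 0.0,"ty": 0.0,"tz": 0.08,"ax": 0.0,"ay": 0.0,"az": 0.0,"claw": 0.0},{"tx": 0.0,"ty": 0.0,"tz": 0.1,"ax": 0.0,"ay": 0.0,"az": 0.0,"claw": 0.0},{"tx": 0.0,"ty": 0.0,"tz": 0.12,"ax": 0.0,"ay": 0.0,"az": 0.0,"claw": 0.0},{"tx": 0.0,"ty": 0.0,"tz": 0.137,"ax": 0.0,"ay": 0.0,"az": 0.0,"claw": 0.0},{"tx": 0.0,"ty": 0.0,"tz": 0.145,"ax": 0.0,"ay": 0.0,"az": 0.0,"claw": 0.0},{"tx": 0.0,"ty": 0.0,"tz": 0.145,"ax": 0.0,"ay": 0.0,"az": 0.0,"claw": 0.1},{"tx": 0.0,"ty": 0.0,"tz": 0.145,"ax": 0.0,"ay": 0.0,"az": 0.0,"claw": 0.25},{"tx": 0.0,"ty": 0.0,"tz": 0.145,"ax": 0.0,"ay": 0.0,"az": 0.0,"claw": 0.35},{"tx": 0.0,"ty": 0.0,"tz": 0.145,"ax": 0.0,"ay": 0.0,"az": 0.0,"claw": 0.45},{"tx": 0.0,"ty": 0.0,"tz": 0.145,"ax": 0.0,"ay": 0.0,"az": 0.0,"claw": 0.52},{"tx": 0.0,"ty": 0.0,"tz": 0.145,"ax": 0.0,"ay": 0.0,"az": 0.0,"claw": 0.6},{"tx": 0.0,"ty": 0.0,"tz": 0.145,"ax": 0.0,"ay": 0.0,"az": 0.0,"claw": 0.75},{"tx": 0.0,"ty": 0.0,"tz": 0.145,"ax": 0.0,"ay": 0.0,"az": 0.0,"claw": 0.75},{"tx": 0.0,"ty": 0.0,"tz": 0.145,"ax": 0.0,"ay": 0.0,"az": 0.0,"claw": 0.75}], squeeze=40)

```text
time_s: 17.25
eef_pos: [540.7, 112.9, 42.7]
orientation: [179.9, -0.0, 90.0]
ft_force: [-0.1, -0.3, 6.3]
grip_width: 0.472
grasp_force: 39.5
```

Request:
servo_tool(moves=[{"tx": 0.0,"ty": 0.0,"tz": -0.005,"ax": 0.0,"ay": 0.0,"az": 0.0,"claw": 0.75},{"tx": 0.0,"ty": 0.0,"tz": -0.02,"ax": 0.0,"ay": 0.0,"az": 0.0,"claw": 0.75},{"tx": 0.0,"ty": 0.0,"tz": -0.035,"ax": 0.0,"ay": 0.0,"az": 0.0,"claw": 0.75},{"tx": 0.0,"ty": 0.0,"tz": -0.05,"ax": 0.0,"ay": 0.0,"az": 0.0,"claw": 0.75},{"tx": 0.0,"ty": -0.01,"tz": -0.05,"ax": 0.0,"ay": 0.0,"az": 0.0,"claw": 0.75},{"tx": 0.0,"ty": -0.025,"tz": -0.05,"ax": 0.0,"ay": 0.0,"az": 0.0,"claw": 0.75},{"tx": 0.0,"ty": -0.045,"tz": -0.05,"ax": 0.0,"ay": 0.0,"az": 0.0,"claw": 0.75},{"tx": 0.0,"ty": -0.065,"tz": -0.05,"ax": 0.0,"ay": 0.0,"az": 0.0,"claw": 0.75},{"tx": -0.001,"ty": -0.085,"tz": -0.05,"ax": 0.0,"ay": 0.0,"az": 0.0,"claw": 0.75},{"tx": -0.002,"ty": -0.096,"tz": -0.05,"ax": 0.0,"ay": 0.0,"az": 0.0,"claw": 0.75},{"tx": -0.002,"ty": -0.099,"tz": -0.045,"ax": 0.0,"ay": 0.0,"az": 0.0,"claw": 0.75},{"tx": -0.002,"ty": -0.099,"tz": -0.035,"ax": 0.0,"ay": 0.0,"az": 0.0,"claw": 0.75},{"tx": -0.002,"ty": -0.099,"tz": -0.028,"ax": 0.0,"ay": 0.0,"az": 0.0,"claw": 0.75},{"tx": -0.002,"ty": -0.099,"tz": -0.02,"ax": 0.0,"ay": 0.0,"az": 0.0,"claw": 0.75},{"tx": -0.002,"ty": -0.099,"tz": -0.012,"ax": 0.0,"ay": 0.0,"az": 0.0,"claw": 0.75},{"tx": -0.002,"ty": -0.099,"tz": -0.007,"ax": 0.0,"ay": 0.0,"az": 0.0,"claw": 0.75},{"tx": -0.002,"ty": -0.099,"tz": -0.004,"ax": 0.0,"ay": 0.0,"az": 0.0,"claw": 0.75},{"tx": -0.002,"ty": -0.099,"tz": -0.004,"ax": 0.0,"ay": 0.0,"az": 0.0,"claw": 0.75},{"tx": -0.002,"ty": -0.099,"tz": -0.004,"ax": 0.0,"ay": 0.0,"az": 0.0,"claw": 0.75}])

```text
time_s: 19.15
eef_pos: [441.9, 111.1, 46.2]
orientation: [179.9, -0.0, 90.0]
ft_force: [0.3, -1.2, 4.6]
grip_width: 0.47
grasp_force: 41.3
```

Request:
servo_tool(moves=[{"tx": 0.0,"ty": 0.0,"tz": 0.0,"ax": 0.0,"ay": 0.0,"az": 0.0,"claw": 0.4},{"tx": 0.0,"ty": 0.0,"tz": 0.0,"ax": 0.0,"ay": 0.0,"az": 0.0,"claw": 0.2},{"tx": 0.0,"ty": 0.0,"tz": 0.0,"ax": 0.0,"ay": 0.0,"az": 0.0,"claw": 0.0},{"tx": 0.0,"ty": 0.0,"tz": 0.0,"ax": 0.0,"ay": 0.0,"az": 0.0,"claw": 0.0},{"tx": 0.0,"ty": 0.0,"tz": 0.0,"ax": 0.0,"ay": 0.0,"az": 0.0,"claw": 0.0},{"tx": 0.0,"ty": 0.0,"tz": 0.0,"ax": 0.0,"ay": 0.0,"az": 0.0,"claw": 0.0},{"tx": 0.0,"ty": 0.0,"tz": -0.015,"ax": 0.0,"ay": 0.0,"az": 0.0,"claw": 0.0},{"tx": 0.0,"ty": 0.0,"tz": -0.04,"ax": 0.0,"ay": 0.0,"az": 0.0,"claw": 0.0},{"tx": 0.0,"ty": 0.0,"tz": -0.07,"ax": 0.0,"ay": 0.0,"az": 0.0,"claw": 0.0},{"tx": 0.0,"ty": 0.0,"tz": -0.1,"ax": 0.0,"ay": 0.0,"az": 0.0,"claw": 0.0},{"tx": 0.0,"ty": 0.0,"tz": -0.13,"ax": 0.0,"ay": 0.0,"az": 0.0,"claw": 0.0},{"tx": -0.015,"ty": 0.01,"tz": -0.15,"ax": 0.0,"ay": 0.0,"az": 0.0,"claw": 0.0},{"tx": -0.045,"ty": 0.03,"tz": -0.15,"ax": 0.0,"ay": 0.0,"az": 0.0,"claw": 0.0},{"tx": -0.08,"ty": 0.055,"tz": -0.15,"ax": 0.0,"ay": 0.0,"az": 0.0,"claw": 0.0},{"tx": -0.115,"ty": 0.078,"tz": -0.15,"ax": 0.0,"ay": 0.0,"az": 0.0,"claw": 0.0},{"tx": -0.138,"ty": 0.094,"tz": -0.15,"ax": 0.0,"ay": 0.0,"az": 0.0,"claw": 0.0},{"tx": -0.147,"ty": 0.1,"tz": -0.15,"ax": 0.0,"ay": 0.0,"az": 0.0,"claw": 0.0},{"tx": -0.147,"ty": 0.1,"tz": -0.15,"ax": 0.0,"ay": 0.0,"az": 0.0,"claw": 0.0},{"tx": -0.147,"ty": 0.1,"tz": -0.15,"ax": 0.0,"ay": 0.0,"az": 0.0,"claw": 0.0}])

```text
time_s: 21.05
eef_pos: [540.1, -34.8, 195.8]
orientation: [-180.0, -0.1, 90.1]
ft_force: [0.1, 0.3, 0.1]
grip_width: 1.003
grasp_force: 0.0
```

Request:
servo_tool(moves=[{"tx": 0.0,"ty": 0.0,"tz": 0.02,"ax": 0.0,"ay": 0.0,"az": 0.0,"claw": 0.0},{"tx": 0.0,"ty": 0.0,"tz": 0.045,"ax": 0.0,"ay": 0.0,"az": 0.0,"claw": 0.0},{"tx": 0.0,"ty": 0.0,"tz": 0.065,"ax": 0.0,"ay": 0.0,"az": 0.0,"claw": 0.0},{"tx": 0.0,"ty": 0.0,"tz": 0.085,"ax": 0.0,"ay": 0.0,"az": 0.0,"claw": 0.0},{"tx": 0.0,"ty": 0.0,"tz": 0.105,"ax": 0.0,"ay": 0.0,"az": 0.0,"claw": 0.0},{"tx": 0.0,"ty": 0.0,"tz": 0.125,"ax": 0.0,"ay": 0.0,"az": 0.0,"claw": 0.0},{"tx": 0.0,"ty": 0.0,"tz": 0.142,"ax": 0.0,"ay": 0.0,"az": 0.0,"claw": 0.0},{"tx": 0.0,"ty": 0.0,"tz": 0.152,"ax": 0.0,"ay": 0.0,"az": 0.0,"claw": 0.0},{"tx": 0.0,"ty": 0.0,"tz": 0.154,"ax": 0.0,"ay": 0.0,"az": 0.0,"claw": 0.1},{"tx": 0.0,"ty": 0.0,"tz": 0.154,"ax": 0.0,"ay": 0.0,"az": 0.0,"claw": 0.25},{"tx": 0.0,"ty": 0.0,"tz": 0.154,"ax": 0.0,"ay": 0.0,"az": 0.0,"claw": 0.35},{"tx": 0.0,"ty": 0.0,"tz": 0.154,"ax": 0.0,"ay": 0.0,"az": 0.0,"claw": 0.45},{"tx": 0.0,"ty": 0.0,"tz": 0.154,"ax": 0.0,"ay": 0.0,"az": 0.0,"claw": 0.52},{"tx": 0.0,"ty": 0.0,"tz": 0.154,"ax": 0.0,"ay": 0.0,"az": 0.0,"claw": 0.6},{"tx": 0.0,"ty": 0.0,"tz": 0.154,"ax": 0.0,"ay": 0.0,"az": 0.0,"claw": 0.75},{"tx": 0.0,"ty": 0.0,"tz": 0.154,"ax": 0.0,"ay": 0.0,"az": 0.0,"claw": 0.75},{"tx": 0.0,"ty": 0.0,"tz": 0.154,"ax": 0.0,"ay": 0.0,"az": 0.0,"claw": 0.75}])

```text
time_s: 22.75
eef_pos: [541.6, -36.4, 42.6]
orientation: [179.9, 0.0, 90.0]
ft_force: [-0.0, -1.0, 5.7]
grip_width: 0.463
grasp_force: 39.7
```

White jar gripped. Lift it high, carry it in front of the row and over to the left wooden compartment.

Request:
servo_tool(moves=[{"tx": 0.0,"ty": 0.0,"tz": -0.005,"ax": 0.0,"ay": 0.0,"az": 0.0,"claw": 0.75},{"tx": 0.0,"ty": 0.0,"tz": -0.02,"ax": 0.0,"ay": 0.0,"az": 0.0,"claw": 0.75},{"tx": 0.0,"ty": 0.0,"tz": -0.045,"ax": 0.0,"ay": 0.0,"az": 0.0,"claw": 0.75},{"tx": 0.0,"ty": 0.0,"tz": -0.07,"ax": 0.0,"ay": 0.0,"az": 0.0,"claw": 0.75},{"tx": 0.0,"ty": 0.0,"tz": -0.095,"ax": 0.0,"ay": 0.0,"az": 0.0,"claw": 0.75},{"tx": 0.0,"ty": 0.0,"tz": -0.12,"ax": 0.0,"ay": 0.0,"az": 0.0,"claw": 0.75},{"tx": 0.0,"ty": -0.005,"tz": -0.135,"ax": 0.0,"ay": 0.0,"az": 0.0,"claw": 0.75},{"tx": 0.005,"ty": -0.02,"tz": -0.14,"ax": 0.0,"ay": 0.0,"az": 0.0,"claw": 0.75},{"tx": 0.02,"ty": -0.035,"tz": -0.14,"ax": 0.0,"ay": 0.0,"az": 0.0,"claw": 0.75},{"tx": 0.045,"ty": -0.05,"tz": -0.14,"ax": 0.0,"ay": 0.0,"az": 0.0,"claw": 0.75},{"tx": 0.07,"ty": -0.065,"tz": -0.14,"ax": 0.0,"ay": 0.0,"az": 0.0,"claw": 0.75},{"tx": 0.095,"ty": -0.078,"tz": -0.14,"ax": 0.0,"ay": 0.0,"az": 0.0,"claw": 0.75},{"tx": 0.12,"ty": -0.088,"tz": -0.14,"ax": 0.0,"ay": 0.0,"az": 0.0,"claw": 0.75},{"tx": 0.145,"ty": -0.095,"tz": -0.14,"ax": 0.0,"ay": 0.0,"az": 0.0,"claw": 0.75},{"tx": 0.17,"ty": -0.098,"tz": -0.14,"ax": 0.0,"ay": 0.0,"az": 0.0,"claw": 0.75},{"tx": 0.195,"ty": -0.098,"tz": -0.14,"ax": 0.0,"ay": 0.0,"az": 0.0,"claw": 0.75},{"tx": 0.209,"ty": -0.098,"tz": -0.14,"ax": 0.0,"ay": 0.0,"az": 0.0,"claw": 0.75},{"tx": 0.214,"ty": -0.098,"tz": -0.14,"ax": 0.0,"ay": 0.0,"az": 0.0,"claw": 0.75},{"tx": 0.214,"ty": -0.098,"tz": -0.14,"ax": 0.0,"ay": 0.0,"az": 0.0,"claw": 0.75}])

```text
time_s: 24.65
eef_pos: [441.7, 177.6, 181.2]
orientation: [-179.9, 0.0, 90.0]
ft_force: [-0.4, -0.3, -1.2]
grip_width: 0.46
grasp_force: 40.4
```

Request:
servo_tool(moves=[{"tx": 0.0,"ty": 0.0,"tz": 0.02,"ax": 0.0,"ay": 0.0,"az": 0.0,"claw": 0.75},{"tx": 0.0,"ty": 0.0,"tz": 0.04,"ax": 0.0,"ay": 0.0,"az": 0.0,"claw": 0.75},{"tx": 0.0,"ty": 0.0,"tz": 0.06,"ax": 0.0,"ay": 0.0,"az": 0.0,"claw": 0.75},{"tx": 0.0,"ty": 0.0,"tz": 0.08,"ax": 0.0,"ay": 0.0,"az": 0.0,"claw": 0.75},{"tx": 0.0,"ty": 0.0,"tz": 0.095,"ax": 0.0,"ay": 0.0,"az": 0.0,"claw": 0.75},{"tx": 0.0,"ty": 0.0,"tz": 0.105,"ax": 0.0,"ay": 0.0,"az": 0.0,"claw": 0.75},{"tx": 0.0,"ty": 0.0,"tz": 0.105,"ax": 0.0,"ay": 0.0,"az": 0.0,"claw": 0.75}])

```text
time_s: 25.35
eef_pos: [442.1, 176.2, 75.6]
orientation: [-179.9, 0.1, 89.9]
ft_force: [-1.3, 0.0, -0.9]
grip_width: 0.458
grasp_force: 40.4
```

Run:
```python
from h import *
a=capture("scene")[:,:,::-1]
cv2.imwrite("pics/a9.png",cv2.resize(a[230:350,190:330],(700,600),interpolation=cv2.INTER_CUBIC))
```

```text
(no output)
```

View pics/a9.png

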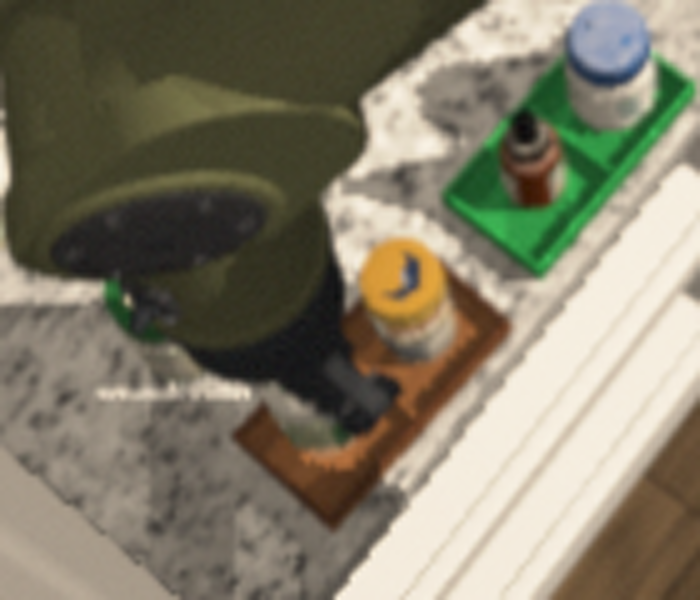

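Yellow jar upright in the right wooden compartment, and the white jar's base (about crop (322,435)) is over the left one. A quick numeric check before lowering.

Run:
```python
from h import *
f=lambda u,v,z:plane("scene",(190+u/5,230+v/5),z).round(1)
print("jar lower edge",f(315,452,34),"left",f(275,415,38),"tray corners",f(235,435,18),f(335,525,18),f(508,325,18),"yellow top",f(405,282,100),"base front",f(425,360,4))
p=camera_params("scene");V=p['view']
for q in((442,177,35),(443.5,179,18)):
    c=V[:3,:3]@np.array(q)+V[:3,3];print(((p['cx']+p['fx']*c[0]/-c[2])-190)*5,((p['cy']-p['fy']*c[1]/-c[2])-230)*5)
print(state()['eef_pos'])
```

```text
jar lower edge [436.  194.8] left [463.9 193.3] tray corners [479.5 212. ] [407.6 215. ] [402.3  81.2] yellow top [438.1 109.8] base front [429.2 120.3]
329.89300099203746 415.03205552955706
329.8900090120904 424.1663012373664
[442.59371902 176.82340891  76.49112125]
```

Request:
servo_tool(moves=[{"tx": 0.001,"ty": 0.0,"tz": 0.01,"ax": 0.0,"ay": 0.0,"az": 0.0,"claw": 0.75},{"tx": 0.001,"ty": 0.0,"tz": 0.018,"ax": 0.0,"ay": 0.0,"az": 0.0,"claw": 0.75},{"tx": 0.001,"ty": 0.0,"tz": 0.025,"ax": 0.0,"ay": 0.0,"az": 0.0,"claw": 0.75},{"tx": 0.001,"ty": 0.0,"tz": 0.029,"ax": 0.0,"ay": 0.0,"az": 0.0,"claw": 0.75},{"tx": 0.001,"ty": 0.0,"tz": 0.031,"ax": 0.0,"ay": 0.0,"az": 0.0,"claw": 0.75},{"tx": 0.001,"ty": 0.0,"tz": 0.031,"ax": 0.0,"ay": 0.0,"az": 0.0,"claw": 0.75},{"tx": 0.001,"ty": 0.0,"tz": 0.031,"ax": 0.0,"ay": 0.0,"az": 0.0,"claw": 0.75}])

```text
time_s: 26.1
eef_pos: [443.7, 178.9, 46.2]
orientation: [179.9, -0.0, 90.0]
ft_force: [0.1, -0.7, 4.3]
grip_width: 0.458
grasp_force: 40.9
```

Request:
servo_tool(moves=[{"tx": 0.0,"ty": 0.0,"tz": 0.0,"ax": 0.0,"ay": 0.0,"az": 0.0,"claw": 0.4},{"tx": 0.0,"ty": 0.0,"tz": 0.0,"ax": 0.0,"ay": 0.0,"az": 0.0,"claw": 0.2},{"tx": 0.0,"ty": 0.0,"tz": 0.0,"ax": 0.0,"ay": 0.0,"az": 0.0,"claw": 0.0},{"tx": 0.0,"ty": 0.0,"tz": 0.0,"ax": 0.0,"ay": 0.0,"az": 0.0,"claw": 0.0},{"tx": 0.0,"ty": 0.0,"tz": 0.0,"ax": 0.0,"ay": 0.0,"az": 0.0,"claw": 0.0},{"tx": 0.0,"ty": 0.0,"tz": 0.0,"ax": 0.0,"ay": 0.0,"az": 0.0,"claw": 0.0},{"tx": 0.0,"ty": 0.0,"tz": -0.015,"ax": 0.0,"ay": 0.0,"az": 0.0,"claw": 0.0},{"tx": 0.0,"ty": 0.0,"tz": -0.04,"ax": 0.0,"ay": 0.0,"az": 0.0,"claw": 0.0},{"tx": 0.0,"ty": 0.0,"tz": -0.07,"ax": 0.0,"ay": 0.0,"az": 0.0,"claw": 0.0},{"tx": 0.0,"ty": 0.0,"tz": -0.1,"ax": 0.0,"ay": 0.0,"az": 0.0,"claw": 0.0},{"tx": 0.0,"ty": 0.0,"tz": -0.13,"ax": 0.0,"ay": 0.0,"az": 0.0,"claw": 0.0},{"tx": -0.02,"ty": 0.0,"tz": -0.15,"ax": 0.0,"ay": 0.0,"az": 0.0,"claw": 0.0},{"tx": -0.05,"ty": 0.0,"tz": -0.16,"ax": 0.0,"ay": 0.0,"az": 0.0,"claw": 0.0},{"tx": -0.09,"ty": 0.0,"tz": -0.16,"ax": 0.0,"ay": 0.0,"az": 0.0,"claw": 0.0},{"tx": -0.13,"ty": 0.0,"tz": -0.16,"ax": 0.0,"ay": 0.0,"az": 0.0,"claw": 0.0},{"tx": -0.17,"ty": 0.0,"tz": -0.16,"ax": 0.0,"ay": 0.0,"az": 0.0,"claw": 0.0},{"tx": -0.21,"ty": 0.0,"tz": -0.16,"ax": 0.0,"ay": 0.0,"az": 0.0,"claw": 0.0},{"tx": -0.24,"ty": 0.0,"tz": -0.16,"ax": 0.0,"ay": 0.0,"az": 0.0,"claw": 0.0},{"tx": -0.25,"ty": 0.0,"tz": -0.16,"ax": 0.0,"ay": 0.0,"az": 0.0,"claw": 0.0},{"tx": -0.25,"ty": 0.0,"tz": -0.16,"ax": 0.0,"ay": 0.0,"az": 0.0,"claw": 0.0}])

```text
time_s: 28.1
eef_pos: [442.7, -72.5, 205.6]
orientation: [-180.0, -0.0, 89.8]
ft_force: [-1.1, 0.7, 0.0]
grip_width: 1.001
grasp_force: 0.0
```

Run:
```python
from h import *
a=capture("scene")[:,:,::-1];b=capture("top")[:,:,::-1]
cv2.imwrite("pics/a10.png",np.hstack([cv2.resize(a[230:350,200:320],(400,400),interpolation=cv2.INTER_CUBIC),cv2.resize(b[165:235,190:260],(400,400),interpolation=cv2.INTER_CUBIC)]))
```

```text
(no output)
```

View pics/a10.png

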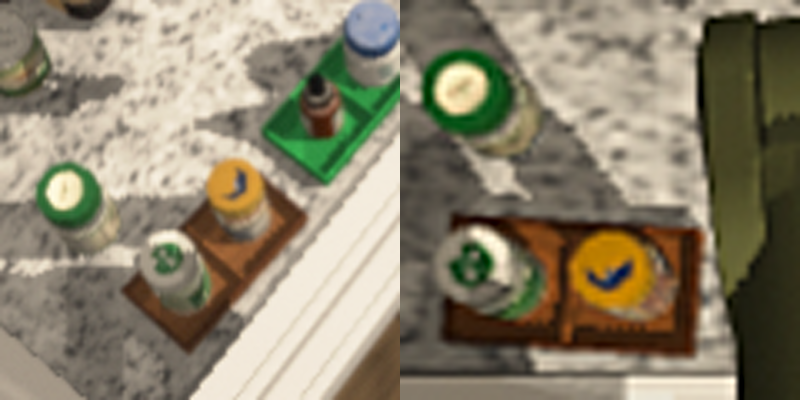

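The last picture shows both jars upright in the wooden compartments, white at scene crop (175,275) and yellow at (240,200). The green tray's items stand, and the green-capped jar is untouched at (75,205). Handing in.

```bash
python3 -c "
from station import *
print(finish_job())"
```

```text
the job is handed in; nothing more can be done
None
```

I handed the job in at about 28 s: both kits are placed and standing upright in the last pictures, with the green-capped jar left where it was; the hand-in returned no verdict.

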